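# Shut the kit drawer, dial the padlock open and present it at the hasp

## Robot

A 6-joint arm with a two-finger parallel gripper is mounted at the origin on a cart in front of the work surface, level with it; the furniture and walls round the work are solid. World frame = base frame: x ahead of the robot, y to its left, z up, the work surface at z = 0. Lengths are in m, angles in rad, forces in N, time in s.
With the tool pointing down it reaches from about 0.4 to 0.925 m from the base axis. Payload 12.5 kg.
Tool frame: the origin (TCP) lies at the very end of the fingers, on their centre line; the grasp point (between the pads) lies 19 mm behind it (r.grip_depth is the x of the grasp point in the tool frame, in m); x points along the fingers, y is the direction in which the jaws open and shut, and the axes are right-handed (so a half turn about x gives the same grasp; the last joint's range is limited). The gripper opens to 95 mm and grips with 3 to 60 N. Pads are 20 mm wide; open, the fingers measure 119 mm over their backs; the gripper's body (75 mm by 180 mm) begins 59 mm behind the grasp point.
Start: joints at [-1.208, 0.491, 1.559, -0, 1.092, -0.106], TCP at [0.282, -0.558, 0.215] pointing down, gripper open.
Joint ranges: [-3.1, 3.1], [-0.84, 2.19], [0.05, 2.79], [-1.13, 4.28], [0.06, 2.93], [-2.69, 2.69]. Speed limits (rad/s): [2.22, 2.22, 2.79, 3.14, 3.14, 3.14].

## Interface

Orientations are given as a unit quaternion [w, x, y, z].
In Python, from plant import r gives the robot as it stands. The module is installed in compiled form; this text tells all that it offers.
- The arm moves only by the shell command python3 -m creep 'ROWS' [FORCE]. ROWS is JSON, a list of rows, each an object with "turn": the turn, a rotation vector about the tool's x, y, z in degrees, a list of three; "linear": the shift along the tool's x, y, z in mm, a list of three; "claw": the opening, from 0 (shut) to 1 (fully open). A call has 1 to 8 rows; each row is the pose to reach, as a shift and turn from the pose commanded when the call began, along the tool's axes at that moment; what a row does not reach only later rows make up. A row lasts 1/12 s, in which the tool goes at most 41.7 mm and 7.16 degrees, less where a joint would pass 70% of its speed; a pose out of reach is approached as far as the arm can. A call with a gripper value outside its range is refused whole. The fingers move at their own pace and stop on an object; FORCE is the grip in N (left out, the last holds). Time passes only in rows, so rows that repeat a pose let the fingers close. It gives the time, the measured TCP pose, the force and the opening at its end, in the units of the state.
- r.get_obs(): the state, without advancing time (a new reading comes with each control period).
- r.read_camera(name): name is "scene" or "top" or "wrist"; returns the picture (480x640x3 uint8, red, green, blue); there is no depth.
- r.camera_model(name): a dict with "fx", "fy", "cx", "cy" (pixels), "R" (3x3) and "t" (3): a world point X has camera coordinates R X + t. Camera axes: x right, y down, z forward; pixel columns grow to the right and rows downward; lengths in m; the calibration is good to about 2 mm. The wrist camera is an equidistant fisheye: a pixel r from the principal point sees the ray r / f radians off the axis. A picture is of the moment at which its call begins: read the wrist's pose just before it. camera_model takes no time and is no camera call; for the wrist camera it gives the pose at the moment of the call.
- r.sign_off(): hands the job in, once; it reports no verdict.
The state is a dict: "time_s": time; "qpos": joint angles; "joint_vel": joint speeds; "joint_efforts": joint torques, N m; "tcp_pos": TCP position; "ee_rot": TCP orientation; "wrist_force": force on the tool from outside, world axes, zero at the start; "moment": the same for the moment, N m; "grip_width": finger opening in m.
Only numpy, scipy, OpenCV 4.12 (cv2) and the standard library are available. Lean on these libraries where they do the work, as an engineer would, in place of code of your own. Each camera call takes 0.05 s, during which the arm holds its last target. There are 200 camera calls.

## Task

First push the kit chest's drawer fully home, past its detent, so that the two hasp lugs line up. Then open the combination padlock parked on top of the chest: turn its dial to the third click clockwise from the index mark beside the shackle and pull the lock body back against the parking stud until the shackle stands fully out. Lift the open padlock off and finish still holding it in the gripper, level, dial up and at rest, a few centimetres above the hasp lugs, ready to be hooked in; leave the steel block on the chest and the screwdriver on the bench where they are.

Things in the scene. Friction and masses are not known exactly. Their poses are not given: they have to be found in the camera images.
- chest: Kit chest of grey sheet steel, fixed, 168 x 180 x 86 mm, one drawer. Origin: centre of its underside; z up, top at z = 86 mm; x points to its back, y to its left; the drawer opens towards -x.
- chest_drawer (a joint): Drawer opening (m): 0 = home on its stop, grows as it is pulled out to -x of the chest (max 0.1). 1.2 N of friction; from 10 to 5 mm a sprung ball detent resists with about 7 N, past 5 mm it snaps the drawer home and holds it there (about 8 N).
- drawer_face (a point): Point on the outer face of the drawer front (66 mm high, 178 mm wide, its top 16 mm above this point), at mid width; moves with the drawer, axes as the chest. At drawer 0 it lies at chest (-90, 0, 64) mm. A bar pull 80 mm long stands 16 mm out from the face, its top 28 mm below this point. Push here, above the pull.
- hasp (a point): The hasp: two upright steel lugs 22 mm wide with 11 mm holes at the right front of the chest top, one on the case, one on the drawer, tops 22 mm above the chest top; they meet when the drawer is home. Point: between the holes of the lugs, chest (-84.5, -62, 97.5) mm.
- bracket: Magnetic parking bracket of dark sheet steel stuck on the chest top: plate 90 x 70 x 2 mm, two cheeks 9 mm high above the plate either side of the lock body (2 mm play each side), and an upright stud, 10 mm thick, 22 mm high, at x = +48 mm. Fixed. Origin: underside below the parked dial; x from dial to stud.
- lock: Combination padlock lying dial up on the bracket, shackle looped over the stud, about 0.28 kg. Body 56 x 60 x 22 mm of steel. Origin: underside, below the dial axis; x towards the shackle bow. Shackle: 8 mm rod, U 50 mm wide, closed it reaches x = 65 mm, 7 to 15 mm above the underside. 2 to 5 mm of slack before the bow meets the stud.
- dial_top (a point): Top centre of the dial, 42.5 mm above the underside of the lock, on the dial axis; x axis as the lock. The knob is a black knurled cylinder 40 mm across from 23.5 to 42.5 mm height (46 mm skirt below 25 mm): grip it from above across any diameter; turn, pull and lift by it.
- shackle_bow (a point): Middle of the shackle's bow (rod centre), 11 mm above the underside of the lock, 61 mm from the dial axis when shut, 75 mm when open; moves with the shackle.
- lock_dial (a joint): Dial angle (rad), grows clockwise seen from above; 0 = the light pointer line on the dial is at the index mark (light raised block on the body beside the shackle, middle of that edge). 16 clicks a turn (0.393 rad each), about 0.05 N m each. Opens at the third click clockwise: 1.178, within 0.08.
- lock_shackle (a joint): How far the shackle is pulled out of the lock body (m): 0 shut, 0.014 fully out (stop). Locked, it gives only 1.3 mm. At the opening click it slides with 2 N of friction and stays where it is left; then it holds the dial in place.
- block: Ground steel block 30 x 70 x 20 mm lying loose on the chest top, right rear. Origin: centre of its underside. Leave it.
- driver: Small screwdriver, 19 x 159 x 19 mm, lying at the bench edge in front of the clear trays, to the right. Leave it.

How it is judged:
By the outcome, as a careful person would: the job done as asked, in the order asked, and still so for the second after the job is handed in, while the arm keeps its last pose, push and grip.
It also fails if it takes over 56 s, if anything falls off the work surface, if the arm or the gripper's body presses on something with over 40 N, if the wrist force passes 120 N, or if a joint passes its speed limit or range.

## Working session

There is one attempt and no reset: what is moved stays moved. The work goes in short steps, Python scripts to look and compute and a shell command to move; the robot and the scene stay as the last step left them, time stands still between calls to the robot, and variables do not carry over. Pictures are saved under pics/ and viewed, about 8 in all and at most 12, crops included, and the job is handed in when it is done.

```bash
mkdir -p pics; python3 - <<'E'
from plant import r
import cv2,numpy as np
o=r.get_obs();print(o)
for n in ("scene","top"):
    m=r.camera_model(n);print(n,m)
    cv2.imwrite(f"pics/{n}0.png",r.read_camera(n)[:,:,::-1])
E
```

```text
{'time_s': 0.0, 'qpos': array([-1.20763952e+00,  4.91533210e-01,  1.55945263e+00, -4.60472852e-05,
        1.09168241e+00, -1.05599838e-01]), 'joint_vel': array([-0.00081567,  0.00031237, -0.0004069 ,  0.00058553,  0.00113574,
       -0.00176204]), 'joint_efforts': array([-1.30461856e-03, -6.12640214e+01, -2.58186686e+01,  6.92513608e-02,
        4.81570722e-02, -5.22318010e-05]), 'tcp_pos': array([ 0.28228465, -0.55734847,  0.21407702]), 'ee_rot': array([-0.16384932, -0.6877087 , -0.16459987,  0.68783502]), 'wrist_force': array([ 0.906951  , -1.14918097, -0.04770114]), 'moment': array([ 0.02298699, -0.01186387, -0.01763754]), 'grip_width': 0.09517453731921326}
scene {'fx': 519.9350995656087, 'fy': 519.9350995656087, 'cx': 313.8742463398286, 'cy': 239.15201916317525, 'R': array([[ 0.55562106, -0.83140767,  0.00682074],
       [-0.33288048, -0.22996295, -0.91449857],
       [ 0.76188964,  0.50584418, -0.40453165]]), 't': array([-0.45602968,  0.21155073,  0.65692072])}
top {'fx': 579.1778240069116, 'fy': 579.1778240069116, 'cx': 314.4278657531554, 'cy': 236.13435021075898, 'R': array([[ 0.01189882, -0.99978837,  0.01678174],
       [-0.98991439, -0.01414734, -0.1409587 ],
       [ 0.14116628, -0.01493525, -0.98987323]]), 't': array([-0.23541249,  0.50795021,  0.88326719])}
```

View pics/scene0.png

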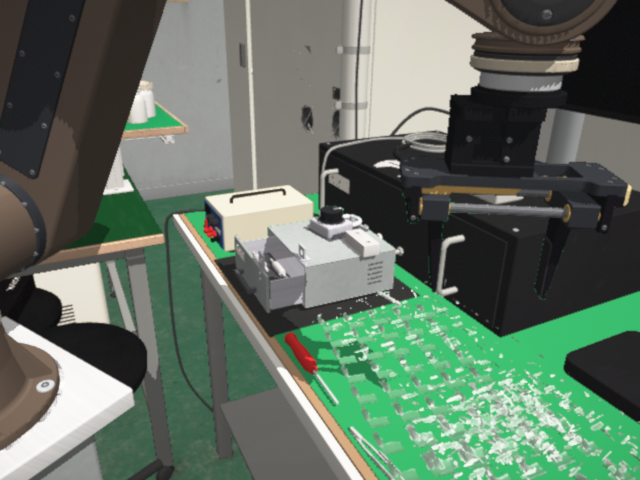

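View pics/top0.png

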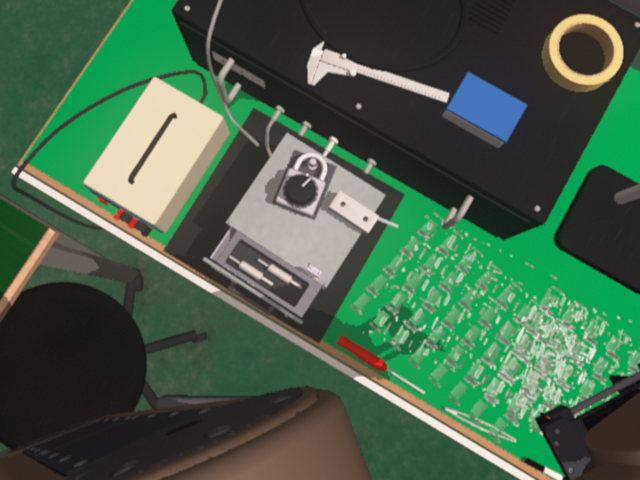

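The scene view shows the chest near (310,260) with its drawer open towards the bench edge. The top view shows the lock at (303,185), the block at (355,212), the drawer front at about (260,290), and the driver at (375,360). I'll zoom in to get accurate corners.

```bash
python3 - <<'E'
import cv2
a=cv2.imread("pics/top0.png")[115:335,185:405]
cv2.imwrite("pics/topc.png",cv2.resize(a,(594,594),interpolation=cv2.INTER_CUBIC))
a=cv2.imread("pics/scene0.png")[190:320,220:420]
cv2.imwrite("pics/scenec.png",cv2.resize(a,(800,520),interpolation=cv2.INTER_CUBIC))
E
```

```text
(no output)
```

View pics/topc.png

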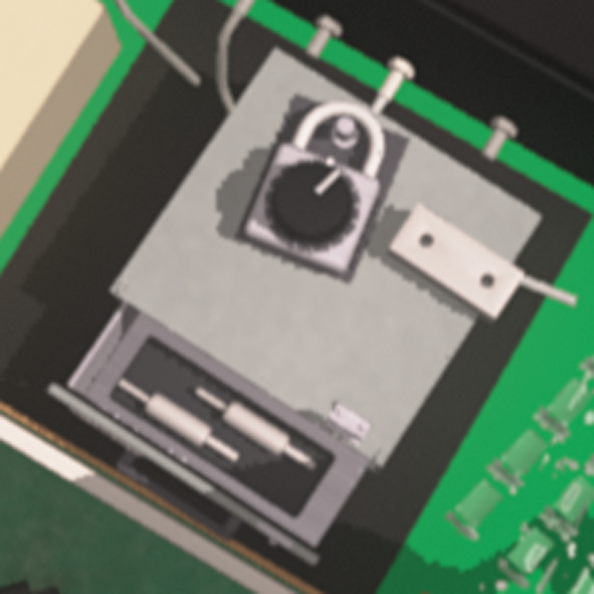

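View pics/scenec.png

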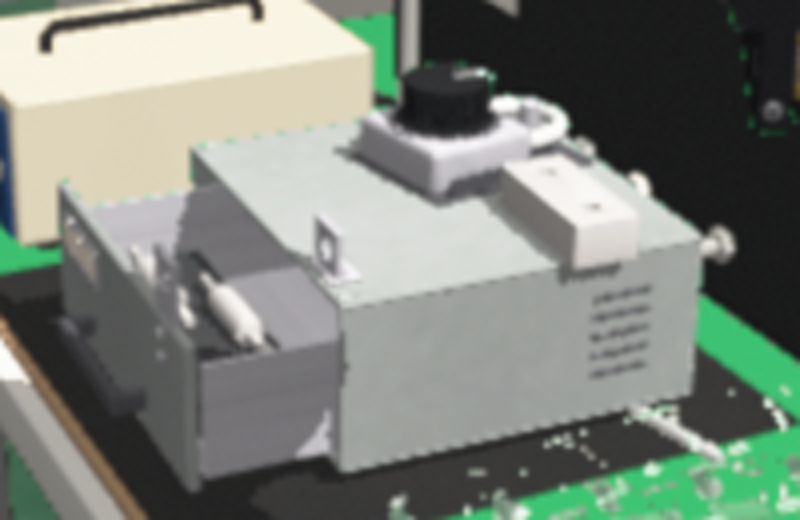

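The top crop shows the chest-top corners at (277,48), (541,216), (112,290) and (380,466). The dial centre is at about (312,198), with the pointer tip at (340,170) and the index at (331,161). The drawer front's top edge runs from (50,387) to (317,560). The scene crop shows the same corners, with the drawer well open.

```bash
cat > h.py <<'E'
import numpy as np
from plant import r
from scipy.spatial.transform import Rotation as Ro
def proj(n,X):
    m=r.camera_model(n);c=np.asarray(X)@m["R"].T+m["t"]
    return np.array([m["cx"],m["cy"]])+c[...,:2]/c[...,2:]*m["fx"]
def ray(n,uv,z):
    m=r.camera_model(n);d=m["R"].T@np.array([(uv[0]-m["cx"])/m["fx"],(uv[1]-m["cy"])/m["fy"],1]);o=-m["R"].T@m["t"]
    return o+d*(z-o[2])/d[2]
def tc(u,v): return (185+(u+.5)/2.7-.5,115+(v+.5)/2.7-.5)
def sc(u,v): return (220+(u+.5)/4-.5,190+(v+.5)/4-.5)
def tool(o=None):
    o=o or r.get_obs();q=o["ee_rot"];return o["tcp_pos"],Ro.from_quat([q[1],q[2],q[3],q[0]]).as_matrix()
E
python3 - <<'E'
from h import *
from scipy.optimize import least_squares
L=[]
for c,u in [((84,90),(277,48)),((84,-90),(541,216)),((-84,90),(112,290)),((-84,-90),(380,466))]: L.append(("top",(*c,86),0,tc(*u)))
for c,u in [((-84,90),(193,150)),((-84,-90),(342,307)),((84,-90),(697,238))]: L.append(("scene",(*c,86),0,sc(*u)))
for y,u,s in [(89,(50,387),(60,187)),(-89,(317,560),(190,345))]:
    L.append(("top",(-90,y,80),1,tc(*u)));L.append(("scene",(-90,y,80),1,sc(*s)))
def W(p,c,d): 
    x,y,z=c; x=x/1e3-d*p[3]; y/=1e3; C,S=np.cos(p[2]),np.sin(p[2])
    return np.array([p[0]+C*x-S*y,p[1]+S*x+C*y,z/1e3+p[4]])
f=lambda p:np.concatenate([proj(n,W(p,c,d))-u for n,c,d,u in L])
s=least_squares(f,[.5,0,0,.07,0]);p=s.x
print("chest x y yaw open dz",p,np.degrees(p[2]));print(f(p).reshape(-1,2).round(1).tolist())
D=lambda u,z:ray("top",tc(*u),z)
d=D((312,198),.1305+p[4]);b=D((345,108),.099);i=D((331,161),.088+.024);t=D((340,170),.1305);st=D((345,128),.108)
for n,v in zip("dial bow idx tip stud".split(),(d,b,i,t,st)):print(n,v.round(4), np.degrees(np.arctan2(v[1]-d[1],v[0]-d[0])).round(1), np.hypot(*(v-d)[:2]).round(4))
# lock body top corners z=.110
for u in [(278,140),(382,180),(350,280),(246,238)]: print(D(u,.110).round(4))
print(tool()); print(W(p,(-84.5,-62,97.5),0),W(p,(-90,0,64),1))
E
```

```text
chest x y yaw open dz [ 0.54580502 -0.21433298 -0.56388493  0.05629018  0.0037512 ] -32.30822663512927
[[-0.7, -0.5], [0.5, 0.0], [-1.2, 0.0], [0.2, 0.4], [-0.7, -0.3], [-0.2, 0.6], [1.9, 0.2], [-0.6, -0.5], [0.5, -1.3], [0.0, 0.8], [0.3, 1.5]]
dial [ 0.5669 -0.206   0.1343] 0.0 0.0
bow [ 0.6268 -0.2234  0.099 ] -16.1 0.0624
idx [ 0.5929 -0.2159  0.112 ] -20.8 0.0278
tip [ 0.5834 -0.2208  0.1305] -41.9 0.0221
stud [ 0.6128 -0.2234  0.108 ] -20.7 0.0491
[ 0.6048 -0.1865  0.11  ]
[ 0.5832 -0.2441  0.11  ]
[ 0.5271 -0.2272  0.11  ]
[ 0.5495 -0.1701  0.11  ]
(array([ 0.28233516, -0.55735087,  0.21413748]), array([[-3.42691311e-04,  4.51834182e-01, -8.92101874e-01],
       [ 9.11690695e-04, -8.92101415e-01, -4.51834300e-01],
       [-9.99999526e-01, -9.68160666e-04, -1.06217616e-04]]))
[ 0.4412495  -0.22157142  0.1012512 ] [ 0.42216273 -0.13614472  0.0677512 ]
```

Measurements agree to about 1 px. The chest sits about 4 mm high, probably on the mat, and the drawer is 56 mm open. The dial reads about one click. Next I move to the standoff in front of the drawer.

```bash
cat >> h.py <<'E'
CH=np.array([.5458,-.2143,.00375]);CY=-.5639
def chest(x,y,z):
    C,S=np.cos(CY),np.sin(CY);x,y,z=x/1e3,y/1e3,z/1e3
    return CH+[C*x-S*y,S*x+C*y,z]
def inch(p):
    d=np.asarray(p)-CH;C,S=np.cos(CY),np.sin(CY);return 1e3*np.array([C*d[0]+S*d[1],-S*d[0]+C*d[1],d[2]])
def goto(P,yaw): # needed shift mm in tool axes, and turn about tool x (jaw yaw, deg ccw) from measured
    p,R=tool();print("lin",(R.T@(np.asarray(P)-p)*1e3).round(1))
    y=np.degrees(np.arctan2(R[1,1],R[0,1]));print("yaw",y.round(2),"turn x",round(-(yaw-y),2),"tilt",(R[:,0]*1e3).round(1), "chest",inch(p).round(1))
def st():
    o=r.get_obs();print(round(o["time_s"],2),o["tcp_pos"].round(4),"F",o["wrist_force"].round(1),"M",o["moment"].round(2),"w",round(o["grip_width"],4),"q",o["qpos"].round(2))
E
python3 -m creep '[{"turn":[-60,0,0],"linear":[0,-338,-300],"claw":0},{"turn":[-60,0,0],"linear":[0,-338,-300],"claw":0},{"turn":[-60,0,0],"linear":[0,-338,-300],"claw":0},{"turn":[-60,0,0],"linear":[0,-338,-300],"claw":0},{"turn":[-60,0,0],"linear":[0,-338,-300],"claw":0},{"turn":[-60,0,0],"linear":[0,-338,-300],"claw":0},{"turn":[-60,0,0],"linear":[0,-338,-300],"claw":0},{"turn":[-60,0,0],"linear":[0,-338,-300],"claw":0}]' 20
python3 - <<'E'
from h import *
st();goto(chest(-90-56-30,0,150),57.7)
E
```

```text
time_s: 0.77
tcp_pos: [0.3671, -0.2333, 0.2146]
ee_rot: [-0.475, -0.523, -0.475, 0.523]
wrist_force: [2.1, -0.3, -0.1]
grip_width: 0.0473
0.77 [ 0.3671 -0.2333  0.2146] F [ 2.1 -0.3 -0.1] M [-0.04 -0.19  0.06] w 0.0473 q [-0.72  0.22  2.   -0.    0.92 -0.62]
lin [  60.8   19.  -115.4]
yaw -5.52 turn x -63.22 tilt [   -0.     0. -1000.] chest [-140.9 -111.6  210.8]
```

```bash

python3 -m creep '[{"turn":[-63.2,0,0],"linear":[40,19,-115],"claw":0},{"turn":[-63.2,0,0],"linear":[40,19,-115],"claw":0},{"turn":[-63.2,0,0],"linear":[60,19,-115],"claw":0},{"turn":[-63.2,0,0],"linear":[60,19,-115],"claw":0},{"turn":[-63.2,0,0],"linear":[60,19,-115],"claw":0},{"turn":[-63.2,0,0],"linear":[60,19,-115],"claw":0},{"turn":[-63.2,0,0],"linear":[60,19,-115],"claw":0},{"turn":[-63.2,0,0],"linear":[60,19,-115],"claw":0}]' 20
python3 - <<'E'
from h import *
st();goto(chest(-90-56-30,0,57),57.7)
E
```

```text
time_s: 1.43
tcp_pos: [0.3977, -0.1225, 0.1544]
ee_rot: [0.668, 0.231, 0.668, -0.231]
wrist_force: [-0.2, 0.3, 0.5]
grip_width: 0.0008
1.43 [ 0.3977 -0.1225  0.1544] F [-0.2  0.3  0.5] M [ 0.1  -0.14  0.03] w 0.0008 q [-0.46  0.29  2.12 -0.    0.74 -1.36]
lin [93.7  1.4 -1.9]
yaw 51.84 turn x -5.86 tilt [-5.e-01  2.e-01 -1.e+03] chest [-174.2   -1.6  150.7]
```

```bash

python3 -m creep '[{"turn":[-5.9,0,0],"linear":[40,0,-2],"claw":0},{"turn":[-5.9,0,0],"linear":[75,0,-2],"claw":0},{"turn":[-5.9,0,0],"linear":[94,0,-2],"claw":0},{"turn":[-5.9,0,0],"linear":[94,0,-2],"claw":0},{"turn":[-5.9,0,0],"linear":[94,0,-2],"claw":0},{"turn":[-5.9,0,0],"linear":[94,0,-2],"claw":0}]' 20
python3 - <<'E'
from h import *
st();goto(chest(-100,0,57),57.7)
E
```

```text
time_s: 1.93
tcp_pos: [0.3966, -0.1217, 0.0615]
ee_rot: [0.679, 0.199, 0.678, -0.199]
wrist_force: [0.8, 0.3, -0.5]
grip_width: 0.0006
1.93 [ 0.3966 -0.1217  0.0615] F [ 0.8  0.3 -0.5] M [ 0.12 -0.19  0.04] w 0.0006 q [-0.46  0.47  2.21 -0.    0.46 -1.46]
lin [ 0.8  1.9 75.6]
yaw 57.35 turn x -0.35 tilt [ 7.e-01 -4.e-01 -1.e+03] chest [-175.6   -1.5   57.7]
```

```bash

python3 -m creep '[{"linear":[0,2,8],"turn":[0,0,0],"claw":0},{"linear":[0,2,16],"turn":[0,0,0],"claw":0},{"linear":[0,2,24],"turn":[0,0,0],"claw":0},{"linear":[0,2,32],"turn":[0,0,0],"claw":0},{"linear":[0,2,40],"turn":[0,0,0],"claw":0},{"linear":[0,2,47],"turn":[0,0,0],"claw":0},{"linear":[0,2,54],"turn":[0,0,0],"claw":0},{"linear":[0,2,58],"turn":[0,0,0],"claw":0}]'
python3 - <<'E'
from h import *
st();goto(chest(-100,0,57),57.7)
E
```

```text
time_s: 2.6
tcp_pos: [0.447, -0.1517, 0.0606]
ee_rot: [0.679, 0.199, 0.678, -0.199]
wrist_force: [-1.1, 1.3, 0.3]
grip_width: 0.0003
2.6 [ 0.447  -0.1517  0.0606] F [-1.1  1.3  0.3] M [ 0.19  0.12 -0.03] w 0.0003 q [-0.47  0.52  2.08 -0.    0.54 -1.47]
lin [-0.1  0.  16.9]
yaw 57.34 turn x -0.36 tilt [ 4.e-01 -3.e-01 -1.e+03] chest [-1.169e+02  1.000e-01  5.680e+01]
```

Contact is made at about 1.7 N, which matches the drawer friction. I'll keep pushing slowly.

```bash

python3 -m creep '[{"linear":[0,0,2],"turn":[0,0,0],"claw":0},{"linear":[0,0,4],"turn":[0,0,0],"claw":0},{"linear":[0,0,6],"turn":[0,0,0],"claw":0},{"linear":[0,0,8],"turn":[0,0,0],"claw":0},{"linear":[0,0,8],"turn":[0,0,0],"claw":0}]'
python3 - <<'E'
from h import *
st();goto(chest(-100,0,57),57.7)
E
python3 -m creep '[{"linear":[0,0,1.5],"turn":[0,0,0],"claw":0},{"linear":[0,0,3],"turn":[0,0,0],"claw":0},{"linear":[0,0,4],"turn":[0,0,0],"claw":0},{"linear":[0,0,4],"turn":[0,0,0],"claw":0}]'
python3 - <<'E'
from h import *
st();goto(chest(-100,0,57),57.7)
E
```

```text
time_s: 3.02
tcp_pos: [0.4518, -0.1549, 0.0604]
ee_rot: [0.678, 0.199, 0.68, -0.199]
wrist_force: [-4.4, 2.8, 2.6]
grip_width: 0.0004
3.02 [ 0.4518 -0.1549  0.0604] F [-4.4  2.8  2.6] M [0.53 0.61 0.01] w 0.0004 q [-0.47  0.53  2.06 -0.    0.56 -1.47]
lin [-0.4  0.  11.2]
yaw 57.36 turn x -0.34 tilt [   -2.7     1.3 -1000. ] chest [-111.2    0.    56.6]
time_s: 3.35
tcp_pos: [0.4554, -0.1571, 0.0603]
ee_rot: [0.678, 0.199, 0.679, -0.199]
wrist_force: [-3.0, 1.1, -2.2]
grip_width: 0.0005
3.35 [ 0.4554 -0.1571  0.0603] F [-3.   1.1 -2.2] M [0.37 0.27 0.01] w 0.0005 q [-0.47  0.53  2.05 -0.    0.56 -1.47]
lin [-0.4  0.   6.9]
yaw 57.36 turn x -0.34 tilt [-1.9e+00  9.0e-01 -1.0e+03] chest [-106.9    0.    56.6]
```

```bash

python3 -m creep '[{"linear":[0,0,1.5],"turn":[0,0,0],"claw":0},{"linear":[0,0,3],"turn":[0,0,0],"claw":0},{"linear":[0,0,4],"turn":[0,0,0],"claw":0},{"linear":[0,0,4],"turn":[0,0,0],"claw":0}]'
python3 - <<'E'
from h import *
st();goto(chest(-100,0,57),57.7)
E
python3 -m creep '[{"linear":[0,0,1.5],"turn":[0,0,0],"claw":0},{"linear":[0,0,2.5],"turn":[0,0,0],"claw":0},{"linear":[0,0,3],"turn":[0,0,0],"claw":0},{"linear":[0,0,3],"turn":[0,0,0],"claw":0}]'
python3 - <<'E'
from h import *
st();goto(chest(-100,0,57),57.7)
E
```

```text
time_s: 3.68
tcp_pos: [0.4598, -0.1598, 0.0607]
ee_rot: [0.679, 0.199, 0.678, -0.199]
wrist_force: [-1.7, 1.4, 0.5]
grip_width: 0.0003
3.68 [ 0.4598 -0.1598  0.0607] F [-1.7  1.4  0.5] M [ 0.17 -0.01  0.03] w 0.0003 q [-0.47  0.53  2.04 -0.    0.57 -1.47]
lin [-0.  -0.1  1.7]
yaw 57.35 turn x -0.35 tilt [ 3.e-01 -2.e-01 -1.e+03] chest [-1.017e+02  1.000e-01  5.700e+01]
time_s: 4.02
tcp_pos: [0.4599, -0.1599, 0.0606]
ee_rot: [0.677, 0.199, 0.681, -0.198]
wrist_force: [-10.5, 7.9, 9.5]
grip_width: 0.0002
4.02 [ 0.4599 -0.1599  0.0606] F [-10.5   7.9   9.5] M [1.38 1.62 0.06] w 0.0002 q [-0.47  0.53  2.04  0.    0.58 -1.47]
lin [-0.2  0.   1.7]
yaw 57.36 turn x -0.34 tilt [   -5.      2.7 -1000. ] chest [-101.7    0.    56.8]
```

The drawer is on its stop: the force rose to about 13 N with no movement. I'll back off and rise.

```bash

python3 -m creep '[{"linear":[0,0,-15],"turn":[0,0,0],"claw":0},{"linear":[-10,0,-25],"turn":[0,0,0],"claw":0},{"linear":[-45,0,-25],"turn":[0,0,0],"claw":0},{"linear":[-85,0,-25],"turn":[0,0,0],"claw":0},{"linear":[-120,0,-25],"turn":[0,0,0],"claw":1},{"linear":[-150,0,-5],"turn":[0,0,0],"claw":1},{"linear":[-160,0,30],"turn":[0,0,0],"claw":1},{"linear":[-160,0,50],"turn":[0,0,0],"claw":1}]'
python3 - <<'E'
from h import *
import cv2
st();goto([.5669,-.206,.22],57.7)
print(r.camera_model("wrist"))
w=r.read_camera("wrist");t=r.read_camera("top")
cv2.imwrite("pics/w1.png",w[:,:,::-1]);cv2.imwrite("pics/t1.png",t[:,:,::-1])
b=cv2.resize(t[115:315,205:405,::-1],(600,600),interpolation=cv2.INTER_CUBIC);cv2.imwrite("pics/t1c.png",b)
E
```

```text
time_s: 4.68
tcp_pos: [0.5074, -0.1902, 0.2246]
ee_rot: [0.682, 0.198, 0.676, -0.199]
wrist_force: [0.3, 0.4, -0.9]
grip_width: 0.0218
4.68 [ 0.5074 -0.1902  0.2246] F [ 0.3  0.4 -0.9] M [ 0.03 -0.14  0.01] w 0.0218 q [-0.48  0.36  1.76 -0.    1.02 -1.48]
lin [ 5.1 18.8 58.6]
yaw 57.36 turn x -0.34 tilt [    7.4    -4.1 -1000. ] chest [-4.530e+01 -2.000e-01  2.208e+02]
{'fx': 371.64829954431775, 'fy': 371.64829954431775, 'cx': 320.70889933289016, 'cy': 239.13217695065396, 'R': array([[ 0.54015422,  0.84156481,  0.00144439],
       [ 0.80889284, -0.51965595,  0.27504556],
       [ 0.23221925, -0.14739866, -0.96143011]]), 't': array([-0.11389462, -0.54410789,  0.25379785])}
```

View pics/w1.png

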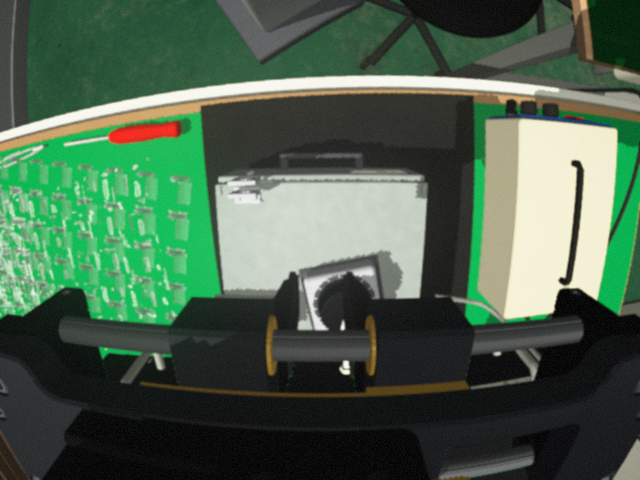

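The wrist view shows the drawer flush, with the fingers hiding the lock. I'll move on past the lock so the camera sits above it.

```bash

python3 -m creep '[{"linear":[0,18,40],"turn":[0,0,0],"claw":1},{"linear":[0,18,80],"turn":[0,0,0],"claw":1},{"linear":[0,18,115],"turn":[0,0,0],"claw":1},{"linear":[0,18,125],"turn":[0,0,0],"claw":1},{"linear":[0,18,125],"turn":[0,0,0],"claw":1},{"linear":[0,18,125],"turn":[0,0,0],"claw":1},{"linear":[0,18,125],"turn":[0,0,0],"claw":1}]'
python3 - <<'E'
from h import *
import cv2
st();goto([.5669,-.206,.22],57.7)
w=r.read_camera("wrist")
cv2.imwrite("pics/w2.png",w[:,:,::-1])
m=r.camera_model("wrist");c=m["R"]@np.array([.567,-.206,.134])+m["t"];th=np.arctan2(np.hypot(*c[:2]),c[2]);uv=np.array([m["cx"],m["cy"]])+c[:2]/np.hypot(*c[:2])*th*m["fx"]
print(uv);u,v=uv.astype(int)
o=(max(0,u-75),max(0,v-75));print(o)
cv2.imwrite("pics/w2c.png",cv2.resize(w[o[1]:o[1]+150,o[0]:o[0]+150,::-1],(600,600),interpolation=cv2.INTER_CUBIC))
E
```

```text
time_s: 5.37
tcp_pos: [0.6181, -0.2399, 0.2205]
ee_rot: [0.678, 0.199, 0.679, -0.199]
wrist_force: [0.4, 0.6, 0.0]
grip_width: 0.0765
5.37 [ 0.6181 -0.2399  0.2205] F [0.4 0.6 0. ] M [ 0.09 -0.18 -0.05] w 0.0765 q [-0.47  0.54  1.45 -0.    1.15 -1.47]
lin [  0.5   0.9 -61.4]
yaw 57.36 turn x -0.34 tilt [-9.e-01  4.e-01 -1.e+03] chest [ 74.8  17.  216.7]
[322.48217368 158.4304219 ]
(np.int64(247), np.int64(83))
```

View pics/w2c.png

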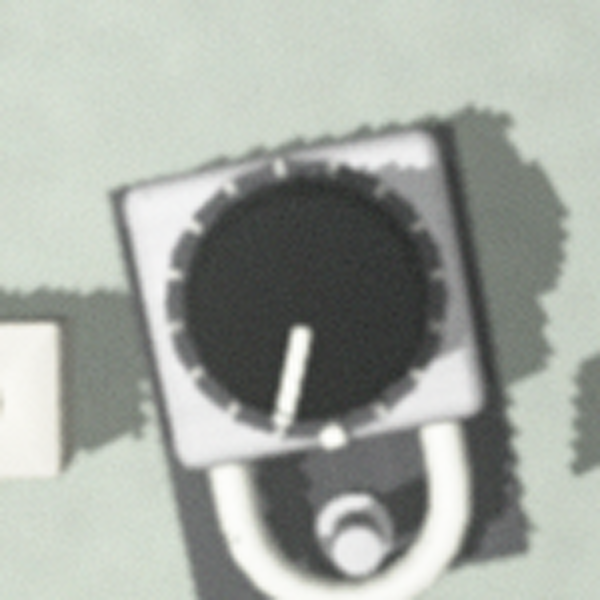

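The dial is clear here: top centre at about (308,301), pointer running from (301,330) to (285,428), and index at (333,437).

```bash
cat >> h.py <<'E'
def fray(uv,z,m):
    d=np.array([uv[0]-m["cx"],uv[1]-m["cy"]]);q=np.hypot(*d);th=q/m["fx"]
    d=m["R"].T@np.array([*(d/q*np.sin(th)),np.cos(th)]);o=-m["R"].T@m["t"]
    return o+d*(z-o[2])/d[2]
E
python3 - <<'E'
from h import *
m=r.camera_model("wrist")
P=lambda u,v,z:fray((247+(u+.5)/4-.5,83+(v+.5)/4-.5),z,m)
z0=.0918
ang=lambda a,b:np.degrees(np.arctan2(*(b-a)[[1,0]])).round(1)
d=P(308,301,z0+.0425);a=P(301,330,z0+.0425);b=P(285,428,z0+.0425);i=P(333,437,z0+.024);bo=P(350,536,z0+.024)
print("dial",d,inch(d).round(1),"ptr",ang(a,b),ang(d,b),"idx",i,ang(d,i),np.hypot(*(i-d)[:2]))
c=[P(u,v,z0+.022) for u,v in [(127,193),(435,130),(483,412),(188,466)]]
print("sides",ang(c[0],c[3]),ang(c[1],c[2]),"ends+90",ang(c[1],c[0])+90,ang(c[2],c[3])+90, "ctr",sum(c)/4)
t=P(280,166,z0+.0245);print("tick",t,ang(t,i),(t+i)/2)
lo,ro=P(205,480,z0+.011),P(470,430,z0+.011);s=P(355,548,z0+.022);print("stud",s,ang(d,s))
E
```

```text
dial [ 0.56708469 -0.20512582  0.1343    ] [ 13.1  19.1 130.6] ptr -41.9 -42.9 idx [ 0.5918821  -0.21527567  0.1158    ] -22.3 0.02679422649870403
sides -20.9 -22.3 ends+90 -21.0 -22.099999999999994 ctr [ 0.56790717 -0.20536278  0.1138    ]
tick [ 0.54419226 -0.19632484  0.1163    ] -21.7 [ 0.56803718 -0.20580025  0.11605   ]
stud [ 0.61246895 -0.22330361  0.1138    ] -21.8
```

The lock's yaw is about -21.6° and the pointer is about 21° clockwise of the index, so the dial is at click 1. It needs two more clicks, a +45° turn. I'll centre over the knob.

```bash

python3 - <<'E'
from h import *
st();goto([.5675,-.2053,.121],57.4)
E
```

```text
5.42 [ 0.6183 -0.2399  0.2208] F [ 0.2 -0.3  0.4] M [ 0.02 -0.12 -0.05] w 0.0805 q [-0.47  0.54  1.45 -0.    1.15 -1.47]
lin [ 99.9   1.8 -61.4]
yaw 57.36 turn x -0.04 tilt [-4.e-01  1.e-01 -1.e+03] chest [ 74.9  17.1 217.1]
```

```bash

python3 -m creep '[{"linear":[0,1.8,-40],"turn":[0,0,0],"claw":1},{"linear":[20,1.8,-61],"turn":[0,0,0],"claw":1},{"linear":[50,1.8,-61],"turn":[0,0,0],"claw":1},{"linear":[70,1.8,-61],"turn":[0,0,0],"claw":1},{"linear":[85,1.8,-61],"turn":[0,0,0],"claw":1},{"linear":[95,1.8,-61],"turn":[0,0,0],"claw":1},{"linear":[100,1.8,-61],"turn":[0,0,0],"claw":1},{"linear":[100,1.8,-61],"turn":[0,0,0],"claw":1}]'
python3 - <<'E'
from h import *
st();goto([.5675,-.2053,.121],57.4)
E
```

```text
time_s: 6.08
tcp_pos: [0.5684, -0.2059, 0.1203]
ee_rot: [0.678, 0.199, 0.679, -0.199]
wrist_force: [-0.4, 0.1, 0.3]
grip_width: 0.0951
6.08 [ 0.5684 -0.2059  0.1203] F [-0.4  0.1  0.3] M [ 0.02 -0.12  0.03] w 0.0951 q [-0.46  0.57  1.71 -0.    0.87 -1.46]
lin [-0.7  0.  -1.1]
yaw 57.35 turn x -0.05 tilt [-7.e-01  3.e-01 -1.e+03] chest [ 14.6  19.2 116.6]
```

Closing gently at first so any centring offset shows up.

```bash

python3 -m creep '[{"linear":[0,0,-1],"turn":[0,0,0],"claw":0.3},{"linear":[0,0,-1],"turn":[0,0,0],"claw":0.3},{"linear":[0,0,-1],"turn":[0,0,0],"claw":0.3},{"linear":[0,0,-1],"turn":[0,0,0],"claw":0.3},{"linear":[0,0,-1],"turn":[0,0,0],"claw":0.3},{"linear":[0,0,-1],"turn":[0,0,0],"claw":0.3},{"linear":[0,0,-1],"turn":[0,0,0],"claw":0.3},{"linear":[0,0,-1],"turn":[0,0,0],"claw":0.3}]' 25
python3 - <<'E'
from h import *
st()
E
```

```text
time_s: 6.75
tcp_pos: [0.568, -0.2057, 0.1207]
ee_rot: [0.679, 0.199, 0.679, -0.199]
wrist_force: [0.2, 0.9, 0.0]
grip_width: 0.047
6.75 [ 0.568  -0.2057  0.1207] F [0.2 0.9 0. ] M [ 0.07 -0.14  0.05] w 0.047 q [-0.46  0.57  1.71 -0.    0.87 -1.46]
```

```bash

python3 -m creep '[{"linear":[0,0,0],"turn":[0,0,0],"claw":0.2},{"linear":[0,0,0],"turn":[0,0,0],"claw":0.2},{"linear":[0,0,0],"turn":[0,0,0],"claw":0.2},{"linear":[0,0,0],"turn":[0,0,0],"claw":0.2}]' 30
python3 - <<'E'
from h import *
st()
E
```

```text
time_s: 7.08
tcp_pos: [0.568, -0.2057, 0.1206]
ee_rot: [0.679, 0.199, 0.679, -0.199]
wrist_force: [-0.5, -0.4, 0.1]
grip_width: 0.0394
7.08 [ 0.568  -0.2057  0.1206] F [-0.5 -0.4  0.1] M [ 0.   -0.1   0.05] w 0.0394 q [-0.46  0.57  1.71 -0.    0.87 -1.46]
```

Gripped at 39.4 mm, with no side force. Turning clockwise 45°.

```bash

python3 -m creep '[{"linear":[0,0,0],"turn":[7,0,0],"claw":0.2},{"linear":[0,0,0],"turn":[14,0,0],"claw":0.2},{"linear":[0,0,0],"turn":[21,0,0],"claw":0.2},{"linear":[0,0,0],"turn":[28,0,0],"claw":0.2},{"linear":[0,0,0],"turn":[35,0,0],"claw":0.2},{"linear":[0,0,0],"turn":[41,0,0],"claw":0.2},{"linear":[0,0,0],"turn":[45,0,0],"claw":0.2},{"linear":[0,0,0],"turn":[45,0,0],"claw":0.2}]' 30
python3 - <<'E'
from h import *
import cv2
goto([.5675,-.2053,.121],12.4);st()
cv2.imwrite("pics/w3.png",r.read_camera("wrist")[:,:,::-1])
E
```

```text
time_s: 7.75
tcp_pos: [0.568, -0.2056, 0.1207]
ee_rot: [0.55, 0.444, 0.55, -0.444]
wrist_force: [0.1, 0.6, 0.4]
grip_width: 0.0393
lin [-0.3 -0.5 -0.4]
yaw 12.16 turn x -0.24 tilt [ 2.e-01 -1.e-01 -1.e+03] chest [ 14.2  19.2 116.9]
7.75 [ 0.568  -0.2056  0.1207] F [0.1 0.6 0.4] M [ 0.01 -0.12 -0.04] w 0.0393 q [-0.46  0.57  1.71  0.    0.87 -0.67]
```

```bash

python3 -m creep '[{"linear":[0,-1.7,-1.1],"turn":[0,0,0],"claw":0.2},{"linear":[0,-3.3,-2.2],"turn":[0,0,0],"claw":0.2},{"linear":[0,-5,-3.3],"turn":[0,0,0],"claw":0.2},{"linear":[0,-6.7,-4.4],"turn":[0,0,0],"claw":0.2},{"linear":[0,-8.3,-5.6],"turn":[0,0,0],"claw":0.2},{"linear":[0,-8.3,-5.6],"turn":[0,0,0],"claw":0.2}]' 30
python3 - <<'E'
from h import *
goto([.568-.0186,-.2056+.0074,.121],12.2);st()
E
```

```text
time_s: 8.3
tcp_pos: [0.5583, -0.2018, 0.1207]
ee_rot: [0.551, 0.443, 0.551, -0.443]
wrist_force: [0.9, -0.3, -1.2]
grip_width: 0.039
lin [-0.3 -7.9 -5.4]
yaw 12.37 turn x 0.17 tilt [-2.e-01 -1.e-01 -1.e+03] chest [  3.9  17.2 116.9]
8.3 [ 0.5583 -0.2018  0.1207] F [ 0.9 -0.3 -1.2] M [-0.16 -0.32 -0.01] w 0.039 q [-0.46  0.55  1.73 -0.    0.85 -0.67]
```

It has moved 10 mm with little force, so it's open and sliding. I'll keep pulling to the stop.

```bash

python3 -m creep '[{"linear":[0,-1.7,-1.1],"turn":[0,0,0],"claw":0.2},{"linear":[0,-3.3,-2.2],"turn":[0,0,0],"claw":0.2},{"linear":[0,-5,-3.3],"turn":[0,0,0],"claw":0.2},{"linear":[0,-6.7,-4.4],"turn":[0,0,0],"claw":0.2},{"linear":[0,-6.7,-4.4],"turn":[0,0,0],"claw":0.2}]' 40
python3 - <<'E'
from h import *
goto([.568-.0186,-.2056+.0074,.121],12.2);st()
E
python3 -m creep '[{"linear":[0,-1.2,-0.8],"turn":[0,0,0],"claw":0.2},{"linear":[0,-2.1,-1.4],"turn":[0,0,0],"claw":0.2},{"linear":[0,-2.5,-1.7],"turn":[0,0,0],"claw":0.2},{"linear":[0,-2.5,-1.7],"turn":[0,0,0],"claw":0.2}]'
python3 - <<'E'
from h import *
goto([.568-.0186,-.2056+.0074,.121],12.2);st()
E
```

```text
time_s: 8.72
tcp_pos: [0.5517, -0.1994, 0.1208]
ee_rot: [0.552, 0.444, 0.55, -0.443]
wrist_force: [6.5, -2.8, -4.7]
grip_width: 0.0389
lin [-0.2 -2.  -1.6]
yaw 12.35 turn x 0.15 tilt [    2.2    -1.1 -1000. ] chest [ -3.   15.8 117.1]
8.72 [ 0.5517 -0.1994  0.1208] F [ 6.5 -2.8 -4.7] M [-0.45 -1.29 -0.05] w 0.0389 q [-0.46  0.55  1.75  0.    0.84 -0.67]
time_s: 9.05
tcp_pos: [0.5511, -0.1994, 0.1212]
ee_rot: [0.553, 0.444, 0.548, -0.443]
wrist_force: [15.7, -6.3, -8.4]
grip_width: 0.0391
lin [ 0.2 -1.4 -1.5]
yaw 12.33 turn x 0.13 tilt [    7.     -3.4 -1000. ] chest [ -3.5  15.5 117.4]
9.05 [ 0.5511 -0.1994  0.1212] F [15.7 -6.3 -8.4] M [-1.27 -3.05 -0.01] w 0.0391 q [-0.46  0.54  1.76  0.    0.83 -0.68]
```

The pull stopped at 18 mm total (about 4 slack + 14) with 17 N, so the shackle is on its stop. I'll relax and lift.

```bash

python3 -m creep '[{"linear":[0,2.5,1.7],"turn":[0,0,0],"claw":0.2},{"linear":[0,3.7,2.5],"turn":[0,0,0],"claw":0.2},{"linear":[-5,3.7,2.5],"turn":[0,0,0],"claw":0.2},{"linear":[-15,3.7,2.5],"turn":[0,0,0],"claw":0.2},{"linear":[-30,3.7,2.5],"turn":[0,0,0],"claw":0.2},{"linear":[-50,3.7,2.5],"turn":[0,0,0],"claw":0.2},{"linear":[-70,3.7,2.5],"turn":[0,0,0],"claw":0.2},{"linear":[-70,3.7,2.5],"turn":[0,0,0],"claw":0.2}]'
python3 - <<'E'
from h import *
import cv2
print(chest(-84.5,-62,97.5));st();goto([.568,-.206,.19],12.2)
s=r.read_camera("scene");cv2.imwrite("pics/s4.png",s[:,:,::-1])
cv2.imwrite("pics/s4c.png",cv2.resize(s[130:330,240:440,::-1],(600,600),interpolation=cv2.INTER_CUBIC))
E
```

```text
time_s: 9.72
tcp_pos: [0.553, -0.1998, 0.1942]
ee_rot: [0.552, 0.444, 0.55, -0.443]
wrist_force: [0.2, -0.2, -3.0]
grip_width: 0.0393
[ 0.44124438 -0.22153687  0.10125   ]
9.72 [ 0.553  -0.1998  0.1942] F [ 0.2 -0.2 -3. ] M [-0.03 -0.14 -0.01] w 0.0393 q [-0.46  0.46  1.68 -0.    1.   -0.67]
lin [ 4.3 13.3  9.3]
yaw 12.36 turn x 0.16 tilt [    3.6    -1.9 -1000. ] chest [ -1.6  16.1 190.4]
```

View pics/s4c.png

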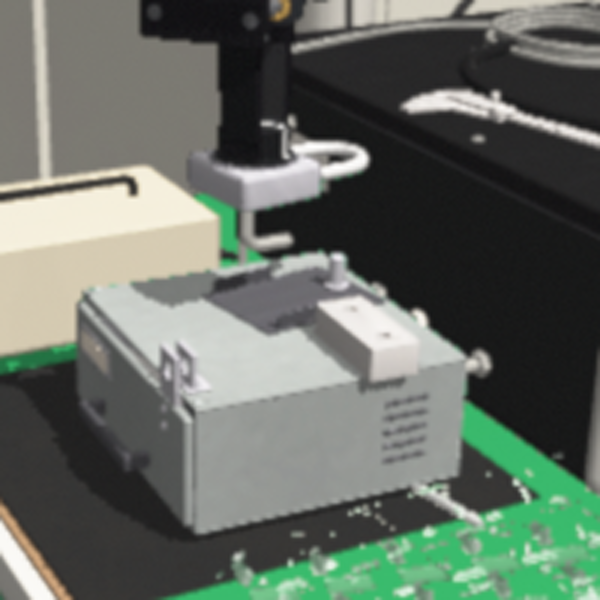

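The scene crop shows the padlock in the fingers at (250,180) with its shackle out. The drawer is home with the lugs together at (180,370), and the block is in place. Next I carry the lock over the lugs, with the shackle loop above the hasp and in line with the chest.

```bash

python3 -m creep '[{"linear":[0,-10,-3],"turn":[1,0,0],"claw":0.2},{"linear":[0,-28,-8],"turn":[2,0,0],"claw":0.2},{"linear":[0,-48,-14],"turn":[4,0,0],"claw":0.2},{"linear":[0,-68,-20],"turn":[5,0,0],"claw":0.2},{"linear":[0,-88,-26],"turn":[6,0,0],"claw":0.2},{"linear":[0,-108,-32],"turn":[8,0,0],"claw":0.2},{"linear":[0,-125,-37],"turn":[9,0,0],"claw":0.2},{"linear":[0,-138,-41],"turn":[10,0,0],"claw":0.2}]'
python3 - <<'E'
from h import *
st();goto([.3888,-.1884,.178],1.6)
E
```

```text
time_s: 10.43
tcp_pos: [0.406, -0.188, 0.1893]
ee_rot: [0.508, 0.49, 0.511, -0.49]
wrist_force: [0.4, -0.1, -3.3]
grip_width: 0.0391
10.43 [ 0.406  -0.188   0.1893] F [ 0.4 -0.1 -3.3] M [ 0.   -0.01 -0.  ] w 0.0391 q [-0.58  0.28  2.   -0.    0.87 -0.62]
lin [ 11.3 -17.1  -0.2]
yaw 2.23 turn x 0.63 tilt [   -3.      1.8 -1000. ] chest [-132.3  -52.5  185.5]
```

```bash

python3 -m creep '[{"linear":[3,-6,0],"turn":[0,0,0],"claw":0.2},{"linear":[7,-12,0],"turn":[0,0,0],"claw":0.2},{"linear":[10,-15,0],"turn":[0,0,0],"claw":0.2},{"linear":[11,-16,0],"turn":[0,0,0],"claw":0.2},{"linear":[11,-16,0],"turn":[0,0,0],"claw":0.2},{"linear":[11,-16,0],"turn":[0,0,0],"claw":0.2},{"linear":[11,-16,0],"turn":[0,0,0],"claw":0.2},{"linear":[11,-16,0],"turn":[0,0,0],"claw":0.2}]'
python3 - <<'E'
from h import *
import cv2
st();goto([.3888,-.1884,.178],1.6)
p,R=tool();print("predicted bow in chest",inch(p+.075*np.array([np.cos(CY),np.sin(CY),0])-[0,0,.018]).round(1))
s=r.read_camera("scene");t=r.read_camera("top")
a=cv2.resize(s[150:350,190:390,::-1],(400,400),interpolation=cv2.INTER_CUBIC)
b=cv2.resize(t[130:380,180:430,::-1],(400,400),interpolation=cv2.INTER_CUBIC)
cv2.imwrite("pics/f5.png",np.hstack([a,b]))
E
```

```text
time_s: 11.1
tcp_pos: [0.3933, -0.1897, 0.1796]
ee_rot: [0.51, 0.49, 0.51, -0.49]
wrist_force: [0.1, 0.0, -3.0]
grip_width: 0.0392
11.1 [ 0.3933 -0.1897  0.1796] F [ 0.1  0.  -3. ] M [ 0.01 -0.04 -0.02] w 0.0392 q [-0.6   0.27  2.04 -0.    0.83 -0.64]
lin [ 1.6 -4.4 -1.5]
yaw 2.37 turn x 0.77 tilt [ 2.e-01 -2.e-01 -1.e+03] chest [-142.   -60.8  175.9]
predicted bow in chest [-67.  -60.8 157.9]
```

View pics/f5.png

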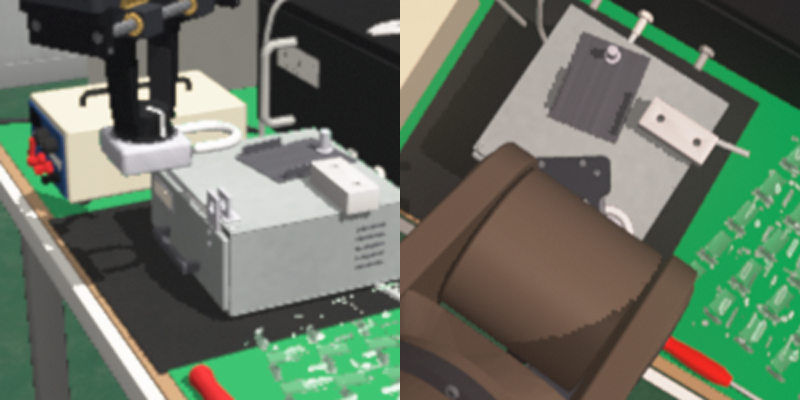

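The left half shows the open padlock at (150,145), level and dial up, with its shackle just above the lugs at (217,205). The right half shows the block and driver untouched. I'll make a small trim to centre and lower it, then check it's at rest.

```bash

python3 -m creep '[{"linear":[2,-2,-1.4],"turn":[0,0,0],"claw":0.2},{"linear":[5,-5,-3.4],"turn":[0,0,0],"claw":0.2},{"linear":[8,-7.4,-5],"turn":[0,0,0],"claw":0.2},{"linear":[8,-7.4,-5],"turn":[0,0,0],"claw":0.2},{"linear":[8,-7.4,-5],"turn":[0,0,0],"claw":0.2},{"linear":[8,-7.4,-5],"turn":[0,0,0],"claw":0.2},{"linear":[8,-7.4,-5],"turn":[0,0,0],"claw":0.2},{"linear":[8,-7.4,-5],"turn":[0,0,0],"claw":0.2}]'
python3 - <<'E'
from h import *
import cv2
st();goto([.3888,-.1884,.178],1.6);print(abs(r.get_obs()["joint_vel"]).max())
p,R=tool();print("bow",inch(p+.075*np.array([np.cos(CY),np.sin(CY),0])-[0,0,.018]).round(1))
s=r.read_camera("scene")
cv2.imwrite("pics/f6.png",cv2.resize(s[180:290,200:350,::-1],(750,550),interpolation=cv2.INTER_CUBIC))
E
```

```text
time_s: 11.87
tcp_pos: [0.3855, -0.1851, 0.1717]
ee_rot: [0.51, 0.49, 0.51, -0.49]
wrist_force: [0.7, -1.0, -3.4]
grip_width: 0.0391
11.87 [ 0.3855 -0.1851  0.1717] F [ 0.7 -1.  -3.4] M [ 0.02 -0.08  0.01] w 0.0391 q [-0.6   0.27  2.07 -0.    0.8  -0.64]
lin [-6.3  3.2  3.4]
yaw 2.35 turn x 0.75 tilt [ 3.e-01 -3.e-01 -1.e+03] chest [-151.1  -61.   168. ]
0.0021416628300099023
bow [-76.1 -61.  150. ]
```

View pics/f6.png

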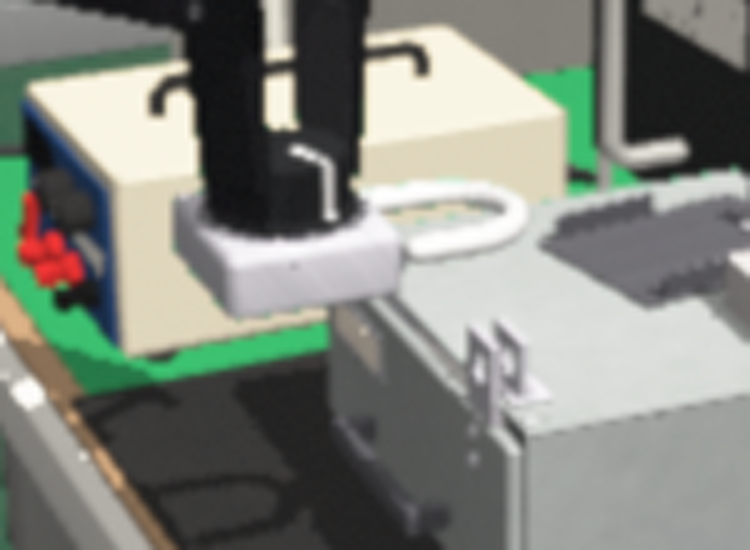

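The padlock is level with its long shackle loop (bow at about (520,213)) just above the lugs at (495,360). I'll project the predicted bow as a last check, then hand in.

```bash
python3 - <<'E'
from h import *
p,R=tool()
for e in (65,79):
    u=proj("scene",p+e/1e3*np.array([np.cos(CY),np.sin(CY),0])-[0,0,.018]);print(e,((u-[200,180]+.5)*5-.5).round(0))
st();r.sign_off()
E
```

```text
65 [484. 218.]
79 [525. 212.]
11.92 [ 0.3855 -0.1851  0.1717] F [ 0.1  0.6 -2.5] M [-0.02 -0.07  0.02] w 0.039 q [-0.6   0.27  2.07 -0.    0.8  -0.64]
the job is handed in; nothing more can be done
```

The job is done and handed in at about 12 s of the 56 s allowed.

- **Drawer:** I pushed it past the detent onto its stop. The force rose to about 13 N with no further movement, and later pictures show the front flush and the two lugs together.
- **Padlock:** The dial stood at the first click, so I turned it 45° clockwise to the third. I then pulled the body back 18 mm, about 4 mm of slack plus the 14 mm shackle travel, until it stopped at about 17 N.
- **Final pose:** The lock is held level and dial up. The shackle bow is over the hasp, about 9 mm past it towards the back of the chest. The lock's underside is about 3 cm above the lug tops.

**Last checks:**
- **Shackle:** the bow appears in the scene image where a fully open shackle would be: pixel 525 predicted for open, 484 for shut, about 520 to 527 seen.
- **At rest:** joint speeds were near zero and the wrist carried about 3 N, which matches the lock's weight.
- **Block and screwdriver:** neither had moved in the later pictures.

Two things to note. The chest measured about 4 mm higher than its nominal height, probably because of the mat under it, so I worked to the measured height. I did not read the dial pointer directly after turning it, because the gripper was over it; the shackle opening is what confirms that the dial was right.

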